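# Take the check weight from its case and stand it on the balance

### The job

Before the egg samples are weighed, the balance has to be checked. Tip the lid of the black weight case up and over its balance point so that it stays wide open by itself, lift out the larger of the two steel weights, and set it down gently, without dropping it, upright in the middle of the balance pan. Leave the case open.

Things in the scene. Friction and masses are not known exactly. Their poses are not given: they have to be found in the camera images.
- case: Black plastic clamshell case, fixed, 150 (x) by 170 (y) mm, 94 mm high shut; base 45 mm high, walls 4 mm. Origin: centre of its underside. x points from its front (robot side) to the hinge, whose line runs along y at x 75, z 45.5. Two wells (floor at z 20, foam top at z 30) at x -10, y -40 and +40: one holds the large weight, the other a bystander weight, 22 mm wide and 36 high.
- lid (a joint): Lid: free-hinged shell, 48 mm deep, about 0.25 kg. 0 shut (start), grows opening about case +y; 1.85 = stop, leaning back. Below its balance point, about 1.25, it falls shut; beyond, it falls open and stays. From its front wall's middle a steel tongue sticks out, 30 mm wide: shut, it spans case x -75 to -103, z 65.5 to 71.5, free all round, to lift from below or pinch by its sides.
- weight: The larger steel weight, about 0.2 kg: round body 34 mm wide and 38 mm high, thin neck, then a knob 20 mm wide and 14 mm high; 60 mm high overall. Origin: centre of its underside; z up its axis. It starts upright in one of the case's wells, its knob 66 to 80 mm above the bench, higher than the open base's rim (45 mm).
- pan (a point): Centre of the upper face of the balance's flat round metal pan, 120 mm in diameter, 72 mm above the bench. The balance is a white housing 240 by 190 mm, 56 mm high, fixed to the bench; its pan does not move. z up.
Things that resemble listed ones, but are neither listed nor needed, are in the scene too. Leave any blue or pink look-alike of the case alone.

How it is judged:
On the way, in this order (a step that is already met when the one before it is completed fails the run):
1. the lid is wide open, at its stop (over 1.7 rad) (value of joint lid above 1.7 rad), for 0.3 s.
2. the large weight is lifted clear of the case by the fingers, the lid still open (z of weight in the frame of case above 0.06 m and contact force between the fingers and weight above 0.5 N and value of joint lid above 1.7 rad), for 0.1 s.
3. still held, the weight is brought down over the pan to within 12 mm of it (it is not dropped) (contact force between the fingers and weight above 0.5 N and horizontal distance between weight and pan below 0.03 m and z of weight in the frame of pan below 0.012 m), for 0.05 s.
At the end, for the whole second after the job is handed in: The lid stands open by itself at over 1.7 rad, and the large weight stands upright (within 10 degrees) and at rest on the balance pan, its axis within 25 mm of the pan's centre, its underside at the pan's surface (within 5 mm) (value of joint lid above 1.7 rad and horizontal distance between weight and pan below 0.025 m and z of weight in the frame of pan between -0.005 and 0.005 m and angle between weight's own z axis and vertical below 0.17 rad and linear speed of weight below 0.02 m/s); the robot touches nothing.
It also fails if it takes over 59 s, if anything falls off the work surface, if the arm or the gripper's body presses on something with over 40 N, if the wrist force passes 120 N, or if a joint passes its speed limit or range.

### The arm

A 6-joint arm with a two-finger parallel gripper is mounted at the origin on the work surface. World frame = base frame: x ahead of the robot, y to its left, z up, the work surface at z = 0. Lengths are in m, angles in rad, forces in N, time in s.
With the tool pointing down it reaches from about 0.4 to 0.825 m from the base axis. Payload 7 kg.
Tool frame: the origin (TCP) lies on the centre line of the jaws, within the pads' length; the fingertips stand 22 mm ahead of it and the grasp point (between the pads) lies 3 mm ahead of it (arm.tcp_to_tips is the distance from the TCP to the fingertips, in m); z points along the fingers, y is the line along which they close (so a half turn about z gives the same grasp; the last joint's range is limited). The gripper opens to 88 mm and grips with 3 to 60 N. Pads are 19 mm wide; open, the fingers measure 130 mm over their backs; the gripper's body (78 mm by 193 mm) begins 47 mm behind the grasp point.
Start: joints at [-0.89, 0.359, 0.012, 0, -1.224, -0.288], TCP at [0.258, -0.624, 0.249] pointing down, gripper open.
Joint ranges: [-3.07, 3.07], [-1.43, 2.12], [-1.02, 1.25], [-3.03, 1.67], [-3.05, -0], [-3.03, 3.03]. Speed limits (rad/s): [2.39, 2.39, 3.01, 3.14, 3.14, 3.14].

### API

Orientations are given as [roll, pitch, yaw] about the fixed x, y, z axes, in that order (R = Rz(yaw) Ry(pitch) Rx(roll)).
In Python, from station import arm gives the robot as it stands.
- The arm moves only by the tool jog_arm, never from a script. Its argument "targets" is a list of rows, each an object of numbers: "dx", "dy", "dz": the shift along the tool's x, y, z in mm; "rx", "ry", "rz": the turn, a rotation vector about the tool's x, y, z in rad; "gripper": the closure, from 0 (fully open) to 1 (shut). In form: [{"dx": .., "dy": .., "dz": .., "rx": .., "ry": .., "rz": .., "gripper": ..}, ...]. A call has exactly 8 rows; each row is the pose to reach, as a shift and turn from the pose commanded when the call began, along the tool's axes at that moment; what a row does not reach only later rows make up. A row lasts 1/12 s, in which the tool goes at most 41.7 mm and 7.16 degrees, less where a joint would pass 70% of its speed; a pose out of reach is approached as far as the arm can. A call with a gripper value outside its range is refused whole. The fingers move at their own pace and stop on an object; "force" is the grip in N (left out, the last holds). Time passes only in rows, so rows that repeat a pose let the fingers close, or fill a call up. It gives the time, the measured TCP pose, the force, the opening and the grip force at its end, in the units of the state.
- arm.get_state(): the state, without advancing time (a new reading comes with each control period).
- arm.grab_frame(name): name is "scene" or "top" or "wrist"; returns a dict with "frame" (480x640x3 uint8, red, green, blue), "z_map" (480x640 float32, m along the optical axis (not along the pixel's ray), 0 where there is no reading), "fx", "fy", "cx", "cy" (pixels), "distortion" ([k1, k2, p1, p2, k3] as OpenCV has them; the pictures are not rectified), "view" (4x4, takes a point from world to camera coordinates). Camera axes: x right, y down, z forward; pixel columns grow to the right and rows downward; lengths in m; the calibration is good to about 2 mm. A picture is of the moment at which its call begins.
- arm.job_done(): hands the job in; it is judged then, once.
The state is a dict: "t": time; "q": joint angles; "qd": joint speeds; "joint_efforts": joint torques, N m; "eef_pos": TCP position; "ee_rot": TCP orientation; "force": force on the tool from outside, world axes, zero at the start; "moment": the same for the moment, N m; "width": finger opening in m; "gripper_force": force on a finger pad.
Only numpy, scipy, OpenCV 4.12 (cv2) and the standard library are available. Lean on these libraries where they do the work, as an engineer would, in place of code of your own. Each camera call takes 0.05 s, during which the arm holds its last target. There are 200 camera calls.

## Working session

There is one attempt and no reset: what is moved stays moved. The work goes in short steps, Python scripts to look and compute and a tool call to move; the robot and the scene stay as the last step left them, time stands still between calls to the robot, and variables do not carry over. Pictures are saved under pics/ and viewed, at most 10 in all, crops included, and the job is handed in when it is done.

Besides the shell and the picture viewer there is one more tool, called after "Request:" as name(argument=value, ...), one argument or row to a line, values as JSON. jog_arm: Moves the arm, as the interface text tells. Its arguments: {"type":"object","properties":{"targets":{"type":"array","items":{"type":"object","properties":{"dx":{"type":"number"},"dy":{"type":"number"},"dz":{"type":"number"},"rx":{"type":"number"},"ry":{"type":"number"},"rz":{"type":"number"},"gripper":{"type":"number"}}}},"force":{"type":"number"}},"required":["targets"]}

```bash
mkdir -p pics; cat > h.py <<'E'
import numpy as np, cv2
from station import arm
def grab(n):
    f=arm.grab_frame(n); np.savez(f'/tmp/{n}.npz',**f); return f
def save(f,name,crop=None,s=1):
    im=f['frame'][...,::-1]
    if crop: x0,y0,x1,y1=crop; im=im[y0:y1,x0:x1]
    cv2.imwrite('pics/'+name,cv2.resize(im,None,fx=s,fy=s,interpolation=cv2.INTER_CUBIC))
def cloud(f):
    K=np.array([[f['fx'],0,f['cx']],[0,f['fy'],f['cy']],[0,0,1.]])
    v,u=np.mgrid[0:480,0:640]
    p=cv2.undistortPoints(np.stack([u,v],-1).reshape(-1,1,2).astype(float),K,np.array(f['distortion'],float)).reshape(480,640,2)
    z=np.array(f['z_map'],float); c=np.dstack([p[...,0]*z,p[...,1]*z,z]); V=np.array(f['view'])
    w=(c-V[:3,3])@V[:3,:3]; w[z==0]=np.nan
    return w
E
python3 - <<'E'
from h import *
for n in('top','scene'):
    f=grab(n); save(f,n+'0.png')
print(arm.get_state())
E
```

```text
{'t': 0.1, 'q': array([-8.89899900e-01,  3.59277069e-01,  1.11733770e-02, -3.17050226e-04,
       -1.22409216e+00, -2.88100691e-01]), 'qd': array([-0.00062037, -0.0017742 ,  0.0025061 ,  0.00173689, -0.00104198,
       -0.0002179 ]), 'joint_efforts': array([-9.68346540e-04, -5.84162271e+01,  2.93751669e+01,  7.01544642e+00,
        1.01416820e-02, -7.04394120e-05]), 'eef_pos': array([ 0.25820366, -0.62323539,  0.24774948]), 'ee_rot': array([ 3.14016612e+00, -1.11902302e-04, -2.74890478e+00]), 'force': array([ 0.27002956, -0.44860446, -0.09727246]), 'moment': array([-0.02678664,  0.00626741, -0.02690835]), 'gripper_force': 0.0, 'width': 0.08779400061937385}
```

View pics/top0.png

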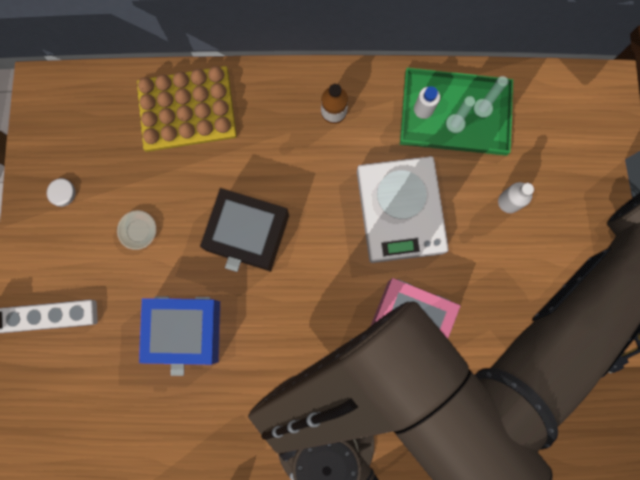

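View pics/scene0.png

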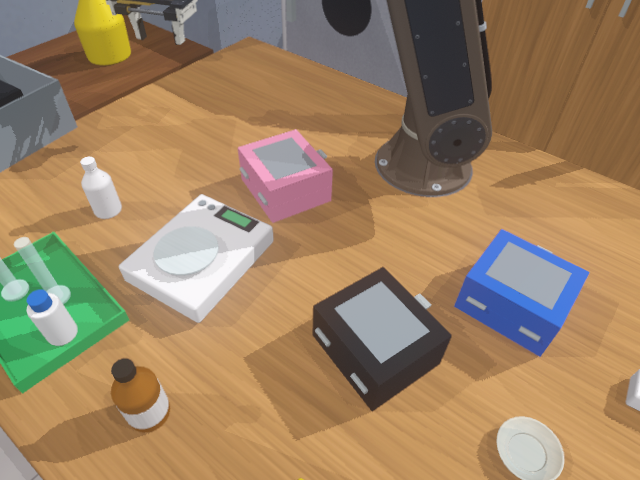

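Candidates for the case in the top view: black (245,230), with its tongue at (233,265); blue (179,331); pink (420,315). I choose the black one. The balance is at (402,208), its pan at (403,194). Next I measure them from both views.

```bash
python3 - <<'E'
from h import *
cl={};F={}
for n in('top','scene'):
    F[n]=dict(np.load(f'/tmp/{n}.npz')); cl[n]=cloud(F[n])
def rep(n,box,zl,zh,nm):
    x0,y0,x1,y1=box; P=cl[n][y0:y1,x0:x1].reshape(-1,3); P=P[np.isfinite(P[:,0])]
    Q=P[(P[:,2]>zl)&(P[:,2]<zh)]
    r=cv2.minAreaRect((Q[:,:2]*1000).astype(np.float32)); print(n,nm,len(Q),'z',np.median(Q[:,2]).round(4),'rect',np.round(r[0],1),np.round(r[1],1),round(r[2],1),'mean',Q.mean(0).round(4))
rep('top',(195,180,295,275),.085,.11,'caselid')
rep('top',(222,256,245,275),.055,.08,'tongue')
rep('top',(355,150,450,265),.066,.08,'pan')
rep('scene',(300,260,455,405),.085,.11,'caselid')
rep('scene',(412,285,435,312),.055,.08,'tongue')
rep('scene',(110,190,280,320),.066,.08,'pan')
# pixels
for n,u,v in(('top',233,265),('top',403,194),('top',345,470),('top',179,331),('scene',423,300)): print(n,u,v,cl[n][v,u].round(4))
V=F['top']['view'];print(np.round(V,3))
save(F['top'],'crop.png',(190,170,300,285),5)
E
```

```text
top caselid 4482 z 0.0948 rect [513.8 194.2] [169.8 151.6] 72.4 mean [0.5125 0.1936 0.0948]
top tongue 163 z 0.0723 rect [427.9 218.9] [45.8 28.5] 72.5 mean [0.4292 0.2213 0.0721]
top pan 1879 z 0.0728 rect [ 556.9 -187.4] [202.6 125.6] 9.4 mean [ 0.5958 -0.1833  0.0728]
scene caselid 8722 z 0.0946 rect [512.5 194.8] [171.5 150.8] 72.7 mean [0.519  0.1999 0.0944]
scene tongue 123 z 0.0724 rect [421.2 223.3] [30.4 15.3] 72.2 mean [0.4211 0.2242 0.0722]
scene pan 2510 z 0.0727 rect [ 560. -227.] [231.1 361.1] 38.7 mean [ 0.5915 -0.1798  0.0726]
top 233 265 [0.4254 0.2201 0.0702]
top 403 194 [ 0.5965 -0.1869  0.0728]
top 345 470 [-1.000e-04 -3.510e-02  2.759e-01]
top 179 331 [0.2692 0.3406 0.0901]
scene 423 300 [0.4213 0.2252 0.0752]
[[-1.000e-03 -1.000e+00 -7.000e-03  2.200e-02]
 [-9.910e-01  2.000e-03 -1.370e-01  4.690e-01]
 [ 1.370e-01  7.000e-03 -9.910e-01  1.398e+00]
 [ 0.000e+00  0.000e+00  0.000e+00  1.000e+00]]
```

View pics/crop.png

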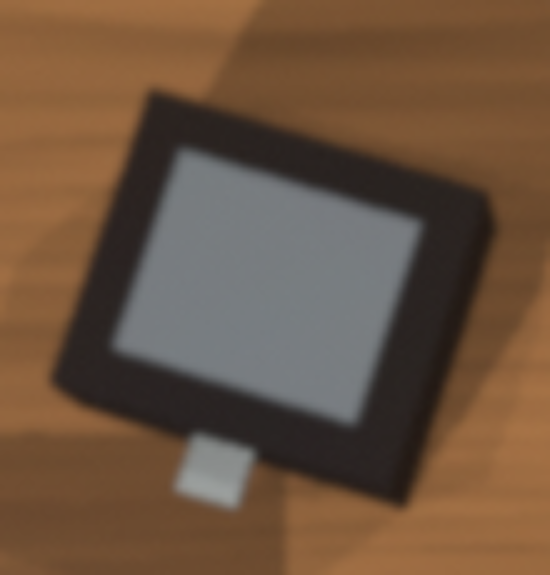

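The crop confirms the black case: grey-topped black lid, its tongue at the robot side (crop 215,470). Now a helper that gives tool-frame deltas, and the waypoints.

```bash
cat >> h.py <<'E'
from scipy.spatial.transform import Rotation as Ro
C=np.array([.513,.1945,0]); Y=-.305; X=np.array([np.cos(Y),np.sin(Y),0]); Yv=np.array([-np.sin(Y),np.cos(Y),0])
def case(x,y,z): return C+(X*x+Yv*y)/1000+np.array([0,0,z/1000])
def go(pts,s=None):
    s=s or arm.get_state(); p=np.array(s['eef_pos']); R=Ro.from_euler('xyz',s['ee_rot'])
    for t,yaw in pts:
        R2=Ro.from_euler('xyz',[np.pi,0,yaw]); print(np.round(R.inv().apply(np.array(t)-p)*1000,1),np.round((R.inv()*R2).as_rotvec(),3)); p,R=np.array(t),R2
E
python3 - <<'E'
from h import *
go([((.45,-.35,.25),-1.85),((.47,-.05,.25),-1.0),(case(-97,0,150),Y),(case(-97,0,78.5),Y)])
print(case(-97,0,150))
E
```

```text
[-281.8  179.    -2. ] [ 0.001  0.001 -0.899]
[-293.9   63.5    0. ] [ 0.    0.   -0.85]
[-257.  -106.2  100. ] [ 0.     0.    -0.695]
[-0.  -0.  71.5] [0. 0. 0.]
[0.42047685 0.22362844 0.15      ]
```

Request:
jog_arm(
  targets=[
    {"dx":-35,"dy":22,"dz":0,"rz":-0.11,"gripper":0},
    {"dx":-70,"dy":45,"dz":0,"rz":-0.22,"gripper":0},
    {"dx":-105,"dy":67,"dz":0,"rz":-0.34,"gripper":0},
    {"dx":-140,"dy":90,"dz":0,"rz":-0.45,"gripper":0},
    {"dx":-176,"dy":112,"dz":0,"rz":-0.56,"gripper":0},
    {"dx":-211,"dy":134,"dz":0,"rz":-0.67,"gripper":0},
    {"dx":-246,"dy":157,"dz":0,"rz":-0.79,"gripper":0},
    {"dx":-282,"dy":179,"dz":0,"rz":-0.9,"gripper":0},
  ],
)

```text
invalid input at $.targets[0]: expected keys dx, dy, dz, rx, ry, rz, gripper
```

Request:
jog_arm(
  targets=[
    {"dx":-37,"dy":8,"rz":-0.11,"gripper":0},
    {"dx":-74,"dy":16,"rz":-0.21,"gripper":0},
    {"dx":-110,"dy":24,"rz":-0.32,"gripper":0},
    {"dx":-147,"dy":32,"rz":-0.43,"gripper":0},
    {"dx":-184,"dy":40,"rz":-0.53,"gripper":0},
    {"dx":-220,"dy":48,"rz":-0.64,"gripper":0},
    {"dx":-257,"dy":56,"rz":-0.74,"gripper":0},
    {"dx":-294,"dy":64,"rz":-0.85,"gripper":0},
  ],
)

```text
invalid input at $.targets[0]: expected keys dx, dy, dz, rx, ry, rz, gripper
```

```bash
python3 - <<'E'
from h import *
s=arm.get_state();print(s['eef_pos'],s['ee_rot'],s['q'])
go([(case(-97,0,150),Y)])
E
```

```text
[ 0.25820366 -0.62323539  0.24774948] [ 3.14016612e+00 -1.11902302e-04 -2.74890478e+00] [-8.89899900e-01  3.59277069e-01  1.11733770e-02 -3.17050226e-04
 -1.22409216e+00 -2.88100691e-01]
[-474.   720.2   98.7] [ 1.000e-03  2.000e-03 -2.444e+00]
```

Request:
jog_arm(
  targets=[
    {"dx":-140,"dy":90,"dz":0,"rx":0,"ry":0,"rz":-0.45,"gripper":0},
    {"dx":-140,"dy":90,"dz":0,"rx":0,"ry":0,"rz":-0.45,"gripper":0},
    {"dx":-140,"dy":90,"dz":0,"rx":0,"ry":0,"rz":-0.45,"gripper":0},
    {"dx":-140,"dy":90,"dz":0,"rx":0,"ry":0,"rz":-0.45,"gripper":0},
    {"dx":-282,"dy":179,"dz":0,"rx":0,"ry":0,"rz":-0.9,"gripper":0},
    {"dx":-282,"dy":179,"dz":0,"rx":0,"ry":0,"rz":-0.9,"gripper":0},
    {"dx":-282,"dy":179,"dz":0,"rx":0,"ry":0,"rz":-0.9,"gripper":0},
    {"dx":-282,"dy":179,"dz":0,"rx":0,"ry":0,"rz":-0.9,"gripper":0},
  ],
)

```text
t: 0.77
eef_pos: [0.4505, -0.3491, 0.2485]
ee_rot: [3.141, 0.0, -1.842]
force: [0.8, -1.2, -0.7]
width: 0.0877
gripper_force: 0.0
```

Request:
jog_arm(
  targets=[
    {"dx":-147,"dy":32,"dz":0,"rx":0,"ry":0,"rz":-0.43,"gripper":0},
    {"dx":-147,"dy":32,"dz":0,"rx":0,"ry":0,"rz":-0.43,"gripper":0},
    {"dx":-147,"dy":32,"dz":0,"rx":0,"ry":0,"rz":-0.43,"gripper":0},
    {"dx":-147,"dy":32,"dz":0,"rx":0,"ry":0,"rz":-0.43,"gripper":0},
    {"dx":-294,"dy":64,"dz":0,"rx":0,"ry":0,"rz":-0.85,"gripper":0},
    {"dx":-294,"dy":64,"dz":0,"rx":0,"ry":0,"rz":-0.85,"gripper":0},
    {"dx":-294,"dy":64,"dz":0,"rx":0,"ry":0,"rz":-0.85,"gripper":0},
    {"dx":-294,"dy":64,"dz":0,"rx":0,"ry":0,"rz":-0.85,"gripper":0},
  ],
)

```text
t: 1.43
eef_pos: [0.4686, -0.0478, 0.2486]
ee_rot: [-3.141, 0.0, -0.99]
force: [0.5, 0.6, 0.2]
width: 0.0877
gripper_force: 0.0
```

```bash
python3 - <<'E'
from h import *
s=arm.get_state();print(s['eef_pos'],s['ee_rot'],s['q'])
go([(case(-97,0,150),Y)])
E
```

```text
[ 0.4686216  -0.04784652  0.24861638] [-3.14090846e+00  2.61001914e-04 -9.90400181e-01] [ 3.17248183e-01  1.63111613e-02 -4.19198685e-01 -4.74391652e-04
 -1.13469377e+00  2.63348134e-01]
[-253.4 -108.5   98.8] [-0.001  0.    -0.685]
```

Request:
jog_arm(
  targets=[
    {"dx":-253,"dy":-108,"dz":98,"rx":0,"ry":0,"rz":-0.685,"gripper":0},
    {"dx":-253,"dy":-108,"dz":98,"rx":0,"ry":0,"rz":-0.685,"gripper":0},
    {"dx":-253,"dy":-108,"dz":98,"rx":0,"ry":0,"rz":-0.685,"gripper":0},
    {"dx":-253,"dy":-108,"dz":98,"rx":0,"ry":0,"rz":-0.685,"gripper":0},
    {"dx":-253,"dy":-108,"dz":98,"rx":0,"ry":0,"rz":-0.685,"gripper":0},
    {"dx":-253,"dy":-108,"dz":98,"rx":0,"ry":0,"rz":-0.685,"gripper":0},
    {"dx":-253,"dy":-108,"dz":98,"rx":0,"ry":0,"rz":-0.685,"gripper":0},
    {"dx":-253,"dy":-108,"dz":98,"rx":0,"ry":0,"rz":-0.685,"gripper":0},
  ],
)

```text
t: 2.1
eef_pos: [0.4215, 0.2249, 0.1483]
ee_rot: [3.14, 0.001, -0.31]
force: [0.3, 0.1, 0.0]
width: 0.0875
gripper_force: 0.0
```

```bash
python3 - <<'E'
from h import *
s=arm.get_state();print(s['eef_pos'],s['ee_rot'],s['q'])
f=grab('wrist'); save(f,'w1.png')
w=cloud(f)
M=(abs(w[...,2]-.072)<.004); rel=w-C; cx=rel@X; cy=rel@Yv
m=M&(cx<-.078)&(cx>-.13)&(abs(cy)<.03); print('tongue',m.sum(),[np.nanpercentile(a[m],[2,50,98]).round(4) for a in(cx,cy,w[...,2])])
go([(case(-97,0,78.5),Y)])
E
```

```text
[0.4214868  0.22487992 0.14827832] [ 3.13994853e+00  1.00442023e-03 -3.09671076e-01] [ 9.02959570e-01  1.29068548e-01 -5.49542817e-01 -4.67298153e-04
 -8.94076914e-01  3.58459492e-01]
tongue 2061 [array([-0.1011, -0.091 , -0.0811]), array([-0.0152, -0.0008,  0.0133]), array([0.0706, 0.0719, 0.0731])]
[-1.3 -0.6 70.5] [ 0.003  0.001 -0.005]
```

View pics/w1.png

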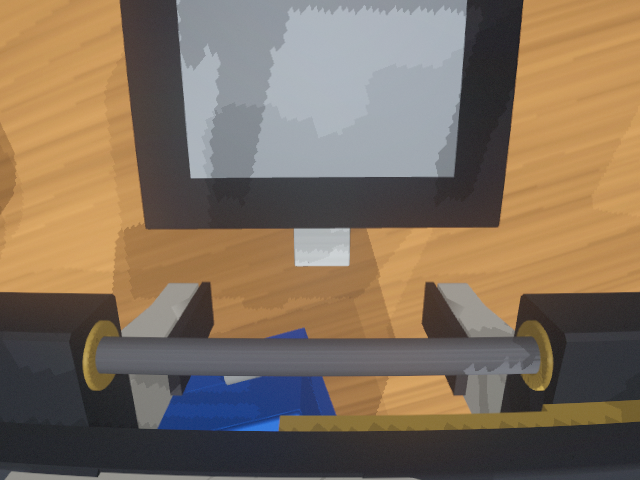

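The wrist view shows the tongue at (322,247), centred between the fingers. I go down and pinch.

Request:
jog_arm(
  targets=[
    {"dx":-1,"dy":-1,"dz":35,"rx":0,"ry":0,"rz":0,"gripper":0},
    {"dx":-1,"dy":-1,"dz":60,"rx":0,"ry":0,"rz":0,"gripper":0},
    {"dx":-1,"dy":-1,"dz":70,"rx":0,"ry":0,"rz":0,"gripper":0},
    {"dx":-1,"dy":-1,"dz":70,"rx":0,"ry":0,"rz":0,"gripper":0.3},
    {"dx":-1,"dy":-1,"dz":70,"rx":0,"ry":0,"rz":0,"gripper":0.5},
    {"dx":-1,"dy":-1,"dz":70,"rx":0,"ry":0,"rz":0,"gripper":0.8},
    {"dx":-1,"dy":-1,"dz":70,"rx":0,"ry":0,"rz":0,"gripper":0.8},
    {"dx":-1,"dy":-1,"dz":70,"rx":0,"ry":0,"rz":0,"gripper":0.8},
  ],
  force=12,
)

```text
t: 2.82
eef_pos: [0.4227, 0.2221, 0.0817]
ee_rot: [-3.14, -0.001, -0.314]
force: [0.0, -0.4, 0.6]
width: 0.06
gripper_force: 0.0
```

```bash
python3 - <<'E'
from h import *
s=arm.get_state();print(s['eef_pos'],s['ee_rot'],s['width'],s['gripper_force'],s['force'])
p=s['eef_pos']-C; x0=p@X*1000; z0=p[2]*1000; y0=p@Yv*1000; print('case',x0,y0,z0)
off=z0-68.5
hx,hz=x0-75,68.5-45.5; r=np.hypot(hx,hz); a=np.arctan2(hz,-hx)
for th in np.arange(0,1.56,.1): print(round(th,2),'dx',round(-r*np.cos(a+th)-hx),'up',round(r*np.sin(a+th)-hz))
E
```

```text
[0.42274627 0.22206439 0.08168243] [-3.13953662e+00 -8.69060522e-04 -3.14073164e-01] 0.05995421140706761 0.0 [ 0.04149706 -0.38989513  0.59354934]
case -94.36564083572189 -0.8103650297403019 81.68242802380502
0.0 dx 0 up 0
0.1 dx 3 up 17
0.2 dx 8 up 33
0.3 dx 14 up 49
0.4 dx 22 up 64
0.5 dx 32 up 78
0.6 dx 43 up 92
0.7 dx 55 up 104
0.8 dx 68 up 115
0.9 dx 82 up 124
1.0 dx 97 up 132
1.1 dx 113 up 138
1.2 dx 129 up 143
1.3 dx 146 up 146
1.4 dx 163 up 148
1.5 dx 180 up 148
```

Request:
jog_arm(
  targets=[
    {"dx":-3,"dy":0,"dz":3,"rx":0,"ry":0,"rz":0,"gripper":0.8},
    {"dx":-3,"dy":0,"dz":3,"rx":0,"ry":0,"rz":0,"gripper":0.8},
    {"dx":-3,"dy":0,"dz":3,"rx":0,"ry":0,"rz":0,"gripper":0.8},
    {"dx":-3,"dy":0,"dz":3,"rx":0,"ry":0,"rz":0,"gripper":0.8},
    {"dx":-3,"dy":0,"dz":3,"rx":0,"ry":0,"rz":0,"gripper":0.8},
    {"dx":-3,"dy":0,"dz":3,"rx":0,"ry":0,"rz":0,"gripper":0.8},
    {"dx":-3,"dy":0,"dz":3,"rx":0,"ry":0,"rz":0,"gripper":0.8},
    {"dx":-3,"dy":0,"dz":3,"rx":0,"ry":0,"rz":0,"gripper":0.8},
  ],
  force=12,
)

```text
t: 3.48
eef_pos: [0.4195, 0.223, 0.0777]
ee_rot: [-3.141, -0.0, -0.314]
force: [-2.4, 2.7, -0.2]
width: 0.0295
gripper_force: 12.0
```

```bash
python3 - <<'E'
from h import *
s=arm.get_state();p=s['eef_pos']-C;print('case',p@X*1000,p@Yv*1000,p[2]*1000,s['ee_rot'],s['width'],s['gripper_force'],s['force'])
E
```

```text
case -97.79384477548945 -0.8799457547404383 77.65747305164194 [-3.14095685e+00 -1.18669892e-04 -3.13618413e-01] 0.029482106070562984 12.006984651088715 [-2.4457779   2.68211567 -0.1925346 ]
```

Request:
jog_arm(
  targets=[
    {"dx":2,"dy":0,"dz":-13,"rx":0,"ry":0,"rz":0,"gripper":0.8},
    {"dx":5,"dy":0,"dz":-25,"rx":0,"ry":0,"rz":0,"gripper":0.8},
    {"dx":9,"dy":0,"dz":-38,"rx":0,"ry":0,"rz":0,"gripper":0.8},
    {"dx":14,"dy":0,"dz":-50,"rx":0,"ry":0,"rz":0,"gripper":0.8},
    {"dx":20,"dy":0,"dz":-62,"rx":0,"ry":0,"rz":0,"gripper":0.8},
    {"dx":27,"dy":0,"dz":-73,"rx":0,"ry":0,"rz":0,"gripper":0.8},
    {"dx":35,"dy":0,"dz":-83,"rx":0,"ry":0,"rz":0,"gripper":0.8},
    {"dx":43,"dy":0,"dz":-93,"rx":0,"ry":0,"rz":0,"gripper":0.8},
  ],
  force=12,
)

```text
t: 4.15
eef_pos: [0.4609, 0.21, 0.1714]
ee_rot: [-3.14, -0.0, -0.314]
force: [3.5, 3.0, -4.4]
width: 0.0299
gripper_force: 12.0
```

```bash
python3 - <<'E'
from h import *
s=arm.get_state();p=s['eef_pos']-C;x,z=p@X*1000,p[2]*1000;print('case',x,p@Yv*1000,z,s['ee_rot'],s['width'],s['gripper_force'],s['force'])
hx,hz=x-75,z-9-45.5
print(np.hypot(hx,hz),np.arctan2(hz,-hx)-.132)
for th in (.7,.8,.9,1,1.1,1.2,1.3,1.4,1.5): print(th,'dx',round(-174.3*np.cos(.132+th)-hx),'up',round(174.3*np.sin(.132+th)-hz))
E
```

```text
case -54.397678219333244 -0.8591742518059353 171.37956302406167 [-3.13970072e+00 -4.86307377e-04 -3.13564481e-01] 0.029868703997032172 11.992818117141724 [ 3.51287467  3.01841938 -4.42041313]
174.36912393325176 0.6026125077195802
0.7 dx 12 up 12
0.8 dx 25 up 23
0.9 dx 40 up 33
1 dx 55 up 41
1.1 dx 71 up 48
1.2 dx 88 up 52
1.3 dx 105 up 56
1.4 dx 123 up 57
1.5 dx 140 up 57
```

The lid is following. I carry on to about 1.4.

Request:
jog_arm(
  targets=[
    {"dx":12,"dy":0,"dz":-12,"rx":0,"ry":0,"rz":0,"gripper":0.8},
    {"dx":25,"dy":0,"dz":-23,"rx":0,"ry":0,"rz":0,"gripper":0.8},
    {"dx":40,"dy":0,"dz":-33,"rx":0,"ry":0,"rz":0,"gripper":0.8},
    {"dx":55,"dy":0,"dz":-41,"rx":0,"ry":0,"rz":0,"gripper":0.8},
    {"dx":71,"dy":0,"dz":-48,"rx":0,"ry":0,"rz":0,"gripper":0.8},
    {"dx":88,"dy":0,"dz":-52,"rx":0,"ry":0,"rz":0,"gripper":0.8},
    {"dx":105,"dy":0,"dz":-56,"rx":0,"ry":0,"rz":0,"gripper":0.8},
    {"dx":123,"dy":0,"dz":-57,"rx":0,"ry":0,"rz":0,"gripper":0.8},
  ],
  force=12,
)

```text
t: 4.82
eef_pos: [0.5788, 0.1728, 0.2281]
ee_rot: [-3.138, -0.001, -0.313]
force: [3.0, 8.3, -2.2]
width: 0.0299
gripper_force: 12.0
```

```bash
python3 - <<'E'
from h import *
s=arm.get_state();p=s['eef_pos']-C;x,z=p@X*1000,p[2]*1000;print('case',x,p@Yv*1000,z,s['ee_rot'],s['width'],s['gripper_force'],s['force'])
hx,hz=x-75,z-9-45.5
print(np.hypot(hx,hz),np.arctan2(hz,-hx)-.132)
for th in (1.5,1.6,1.65,1.7): print(th,'dx',round(-174.3*np.cos(.132+th)-hx),'up',round(174.3*np.sin(.132+th)-hz))
E
```

```text
case 69.24385114427118 -0.9097662093752497 228.11666113612668 [-3.13789679e+00 -1.24411773e-03 -3.13396293e-01] 0.029927063276086976 11.999287381768227 [ 2.9811239   8.34754528 -2.23360245]
173.71205563721233 1.405654109146445
1.5 dx 16 up 0
1.6 dx 34 up -2
1.65 dx 42 up -3
1.7 dx 51 up -5
```

Request:
jog_arm(
  targets=[
    {"dx":8,"dy":0,"dz":0,"rx":0,"ry":0,"rz":0,"gripper":0.8},
    {"dx":16,"dy":0,"dz":0,"rx":0,"ry":0,"rz":0,"gripper":0.8},
    {"dx":25,"dy":0,"dz":1,"rx":0,"ry":0,"rz":0,"gripper":0.8},
    {"dx":34,"dy":0,"dz":2,"rx":0,"ry":0,"rz":0,"gripper":0.8},
    {"dx":34,"dy":0,"dz":2,"rx":0,"ry":0,"rz":0,"gripper":0.3},
    {"dx":34,"dy":0,"dz":2,"rx":0,"ry":0,"rz":0,"gripper":0.3},
    {"dx":34,"dy":0,"dz":2,"rx":0,"ry":0,"rz":0,"gripper":0.3},
    {"dx":34,"dy":0,"dz":2,"rx":0,"ry":0,"rz":0,"gripper":0.3},
  ],
)

```text
t: 5.48
eef_pos: [0.609, 0.1605, 0.2254]
ee_rot: [3.141, 0.001, -0.314]
force: [0.6, 0.5, 1.2]
width: 0.051
gripper_force: 0.0
```

Request:
jog_arm(
  targets=[
    {"dx":0,"dy":0,"dz":-40,"rx":0,"ry":0,"rz":0,"gripper":0.3},
    {"dx":0,"dy":0,"dz":-60,"rx":0,"ry":0,"rz":0,"gripper":0.3},
    {"dx":-40,"dy":0,"dz":-60,"rx":0,"ry":0,"rz":0,"gripper":0.3},
    {"dx":-80,"dy":0,"dz":-60,"rx":0,"ry":0,"rz":0,"gripper":0.3},
    {"dx":-120,"dy":0,"dz":-60,"rx":0,"ry":0,"rz":0,"gripper":0.3},
    {"dx":-160,"dy":0,"dz":-60,"rx":0,"ry":0,"rz":0,"gripper":0.3},
    {"dx":-200,"dy":0,"dz":-60,"rx":0,"ry":0,"rz":0,"gripper":0.3},
    {"dx":-220,"dy":0,"dz":-60,"rx":0,"ry":0,"rz":0,"gripper":0.3},
  ],
)

```text
t: 6.15
eef_pos: [0.3969, 0.2284, 0.2859]
ee_rot: [-3.141, 0.0, -0.313]
force: [-0.6, 0.2, -0.2]
width: 0.0615
gripper_force: 0.0
```

```bash
python3 - <<'E'
from h import *
s=arm.get_state();p=s['eef_pos']-C;print('case',p@X*1000,p@Yv*1000,p[2]*1000,s['width'])
a=grab('wrist'); b=grab('top')
cv2.imwrite('pics/o.png',np.vstack([np.hstack([cv2.resize(a['frame'],(400,300)),cv2.resize(b['frame'][120:300,160:400],(400,300))])])[...,::-1])
for f in(a,b):
    w=cloud(f); rel=w-C; cx=rel@X*1000; cy=rel@Yv*1000; z=w[...,2]*1000
    for lo,hi in((76,84),(52,64)):
        m=(cx>-65)&(cx<50)&(abs(cy)<75)&(z>lo)&(z<hi)
        for sg in(1,-1):
            n=m&(cy*sg>10)
            if n.sum()>5: print(lo,hi,sg,n.sum(),'x',np.percentile(cx[n],[2,98]).round(1),cx[n].mean().round(1),'y',np.percentile(cy[n],[2,98]).round(1),cy[n].mean().round(1),'z',np.median(z[n]).round(1))
E
```

```text
case -120.88474814931614 -2.4880580334700824 285.8855260967539 0.06145874170001329
76 84 -1 560 x [-18.2  -0.5] -9.3 y [-49.6 -32.1] -40.7 z 80.3
52 64 1 245 x [-15.4  -2.6] -8.9 y [32.4 44.6] 38.4 z 56.1
52 64 -1 798 x [-24.1   6.1] -9.8 y [-56.6 -25.9] -39.8 z 58.3
76 84 -1 48 x [-18.6  -0.6] -10.1 y [-47.9 -32.5] -40.1 z 80.2
52 64 1 25 x [-15.7  -3.4] -9.8 y [35.1 47.2] 40.4 z 58.0
52 64 -1 90 x [-24.8   5.4] -11.2 y [-56.  -24.7] -41.7 z 58.0
```

View pics/o.png

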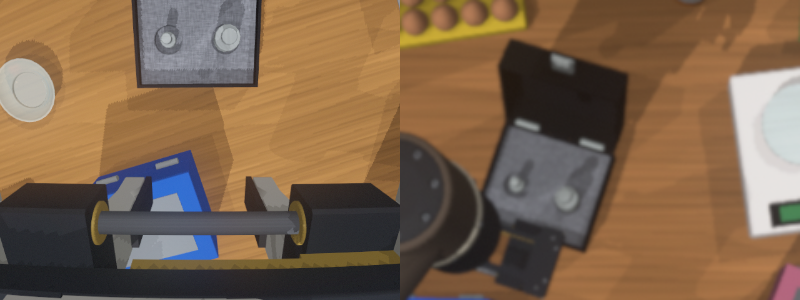

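The left half (wrist) shows the lid open, with the large weight at (228,38) and the small one at (167,38). The right half (top) shows the lid leaning back. The large knob measures case (-9.7,-40.4), top at z 80 mm, in both views.

```bash
python3 - <<'E'
from h import *
go([(case(-9.7,-40.4,160),-.31),(case(-9.7,-40.4,83),-.31)])
f=dict(np.load('/tmp/top.npz')); w=cloud(f); z=w[...,2]
# lid height check + pan fit on original views
m=(np.linalg.norm(w[...,:2]-[.6,-.19],axis=-1)<.09)&(abs(z-.0728)<.005)
P=(w[m][:,:2]*1000).astype(np.float32); print('pan top',cv2.minEnclosingCircle(P),P.mean(0),len(P))
f=dict(np.load('/tmp/scene.npz')); w=cloud(f); z=w[...,2]
m=(np.linalg.norm(w[...,:2]-[.6,-.19],axis=-1)<.09)&(abs(z-.0728)<.005)
P=(w[m][:,:2]*1000).astype(np.float32); print('pan scene',cv2.minEnclosingCircle(P),P.mean(0),len(P))
E
```

```text
[110.9  38.2 126.4] [-0.002 -0.    -0.001]
[ 0. -0. 77.] [0. 0. 0.]
pan top ((590.2608642578125, -179.69003295898438), 66.98021697998047) [ 596.5512 -183.1848] 1724
pan scene ((594.5548095703125, -182.72047424316406), 61.20302200317383) [ 597.90106 -180.38425] 2428
```

Request:
jog_arm(
  targets=[
    {"dx":37,"dy":13,"dz":40,"rx":0,"ry":0,"rz":0,"gripper":0.4},
    {"dx":74,"dy":26,"dz":70,"rx":0,"ry":0,"rz":0,"gripper":0.4},
    {"dx":111,"dy":38,"dz":95,"rx":0,"ry":0,"rz":0,"gripper":0.4},
    {"dx":111,"dy":38,"dz":120,"rx":0,"ry":0,"rz":0,"gripper":0.4},
    {"dx":111,"dy":38,"dz":126,"rx":0,"ry":0,"rz":0,"gripper":0.4},
    {"dx":111,"dy":38,"dz":126,"rx":0,"ry":0,"rz":0,"gripper":0.4},
    {"dx":111,"dy":38,"dz":126,"rx":0,"ry":0,"rz":0,"gripper":0.4},
    {"dx":111,"dy":38,"dz":126,"rx":0,"ry":0,"rz":0,"gripper":0.4},
  ],
)

```text
t: 6.92
eef_pos: [0.4947, 0.159, 0.1611]
ee_rot: [-3.14, -0.001, -0.313]
force: [0.1, -0.9, 1.4]
width: 0.0526
gripper_force: 0.0
```

```bash
python3 - <<'E'
from h import *
s=arm.get_state();print(s['eef_pos'],s['width'])
go([(case(-9.7,-40.4,83),-.31)])
E
```

```text
[0.4946889  0.15902157 0.16106472] 0.05255827783473267
[-3.   1.2 78.1] [-0.001 -0.001 -0.003]
```

Request:
jog_arm(
  targets=[
    {"dx":-2,"dy":1,"dz":30,"rx":0,"ry":0,"rz":0,"gripper":0.4},
    {"dx":-2,"dy":1,"dz":55,"rx":0,"ry":0,"rz":0,"gripper":0.4},
    {"dx":-2,"dy":1,"dz":70,"rx":0,"ry":0,"rz":0,"gripper":0.4},
    {"dx":-2,"dy":1,"dz":78,"rx":0,"ry":0,"rz":0,"gripper":0.4},
    {"dx":-2,"dy":1,"dz":78,"rx":0,"ry":0,"rz":0,"gripper":0.4},
    {"dx":-2,"dy":1,"dz":78,"rx":0,"ry":0,"rz":0,"gripper":0.9},
    {"dx":-2,"dy":1,"dz":78,"rx":0,"ry":0,"rz":0,"gripper":0.9},
    {"dx":-2,"dy":1,"dz":78,"rx":0,"ry":0,"rz":0,"gripper":0.9},
  ],
  force=25,
)

```text
t: 7.58
eef_pos: [0.4927, 0.1588, 0.0831]
ee_rot: [-3.139, -0.002, -0.313]
force: [0.3, -0.8, -0.0]
width: 0.038
gripper_force: 0.0
```

Request:
jog_arm(
  targets=[
    {"dx":0,"dy":0,"dz":0,"rx":0,"ry":0,"rz":0,"gripper":0.9},
    {"dx":0,"dy":0,"dz":0,"rx":0,"ry":0,"rz":0,"gripper":0.9},
    {"dx":0,"dy":0,"dz":0,"rx":0,"ry":0,"rz":0,"gripper":0.9},
    {"dx":0,"dy":0,"dz":0,"rx":0,"ry":0,"rz":0,"gripper":0.9},
    {"dx":0,"dy":0,"dz":0,"rx":0,"ry":0,"rz":0,"gripper":0.9},
    {"dx":0,"dy":0,"dz":0,"rx":0,"ry":0,"rz":0,"gripper":0.9},
    {"dx":0,"dy":0,"dz":0,"rx":0,"ry":0,"rz":0,"gripper":0.9},
    {"dx":0,"dy":0,"dz":0,"rx":0,"ry":0,"rz":0,"gripper":0.9},
  ],
  force=25,
)

```text
t: 8.25
eef_pos: [0.4922, 0.1583, 0.082]
ee_rot: [-3.141, -0.001, -0.314]
force: [-0.9, -0.0, 5.9]
width: 0.0188
gripper_force: 25.0
```

```bash
python3 - <<'E'
from h import *
s=arm.get_state();p=s['eef_pos']-C;print('case',p@X*1000,p@Yv*1000,p[2]*1000,s['ee_rot'],s['width'],s['gripper_force'],s['force'])
z0=s['eef_pos'][2]
go([(s['eef_pos']+[0,0,.15],-.31),((.596,-.183,z0+.15),-.31),((.596,-.183,z0+.0525+.003),-.31)])
E
```

```text
case -8.919317116163173 -40.79146706165879 82.00779534418024 [-3.14108041e+00 -5.23871173e-04 -3.13585801e-01] 0.01881053931770009 25.00080406665802 [-0.93596393 -0.02413935  5.92562969]
[ 1.0e-01 -1.0e-01 -1.5e+02] [-0.001 -0.001 -0.004]
[202.9 293.4   0. ] [0. 0. 0.]
[ 0.  -0.  94.5] [0. 0. 0.]
```

Request:
jog_arm(
  targets=[
    {"dx":0,"dy":0,"dz":-8,"rx":0,"ry":0,"rz":0,"gripper":0.9},
    {"dx":0,"dy":0,"dz":-20,"rx":0,"ry":0,"rz":0,"gripper":0.9},
    {"dx":0,"dy":0,"dz":-40,"rx":0,"ry":0,"rz":0,"gripper":0.9},
    {"dx":0,"dy":0,"dz":-60,"rx":0,"ry":0,"rz":0,"gripper":0.9},
    {"dx":0,"dy":0,"dz":-85,"rx":0,"ry":0,"rz":0,"gripper":0.9},
    {"dx":0,"dy":0,"dz":-110,"rx":0,"ry":0,"rz":0,"gripper":0.9},
    {"dx":0,"dy":0,"dz":-130,"rx":0,"ry":0,"rz":0,"gripper":0.9},
    {"dx":0,"dy":0,"dz":-130,"rx":0,"ry":0,"rz":0,"gripper":0.9},
  ],
  force=25,
)

```text
t: 8.92
eef_pos: [0.4936, 0.1588, 0.216]
ee_rot: [-3.137, -0.004, -0.313]
force: [0.9, 1.2, -1.7]
width: 0.019
gripper_force: 25.0
```

Request:
jog_arm(
  targets=[
    {"dx":10,"dy":15,"dz":0,"rx":0,"ry":0,"rz":0,"gripper":0.9},
    {"dx":25,"dy":36,"dz":0,"rx":0,"ry":0,"rz":0,"gripper":0.9},
    {"dx":43,"dy":62,"dz":0,"rx":0,"ry":0,"rz":0,"gripper":0.9},
    {"dx":62,"dy":89,"dz":0,"rx":0,"ry":0,"rz":0,"gripper":0.9},
    {"dx":80,"dy":116,"dz":0,"rx":0,"ry":0,"rz":0,"gripper":0.9},
    {"dx":96,"dy":139,"dz":0,"rx":0,"ry":0,"rz":0,"gripper":0.9},
    {"dx":112,"dy":162,"dz":0,"rx":0,"ry":0,"rz":0,"gripper":0.9},
    {"dx":128,"dy":185,"dz":0,"rx":0,"ry":0,"rz":0,"gripper":0.9},
  ],
  force=25,
)

```text
t: 9.58
eef_pos: [0.556, -0.0589, 0.2107]
ee_rot: [3.141, 0.002, -0.314]
force: [1.0, 0.4, -3.0]
width: 0.0189
gripper_force: 25.0
```

```bash
python3 - <<'E'
from h import *
s=arm.get_state();print(s['eef_pos'],s['width'],s['gripper_force'],s['force'])
f=grab('wrist'); save(f,'held.png')
go([((.596,-.183,.212),-.31)])
E
```

```text
[ 0.55599208 -0.05894246  0.21066775] 0.018910618275283255 25.000750422477722 [ 0.9977434   0.3971007  -3.00459649]
[ 74.5 102.7  -1.4] [ 0.002  0.002 -0.005]
```

View pics/held.png

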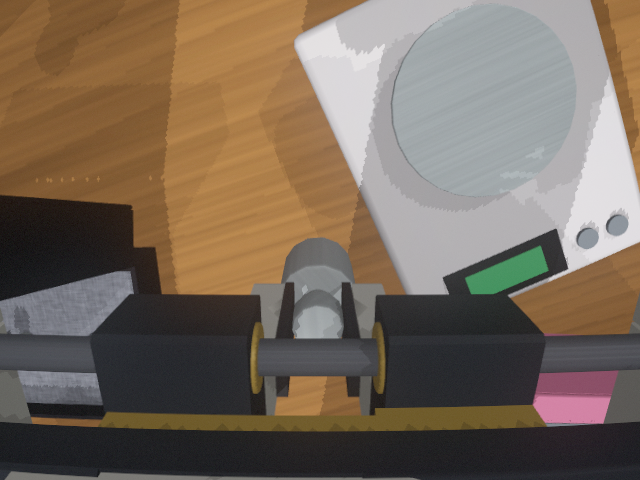

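The wrist view shows the weight hanging in the jaws at (318,300), the pan at (485,100), and the lid still open at lower left. I refine the pan centre from this view and check the weight's tilt.

```bash
python3 - <<'E'
from h import *
f=dict(np.load('/tmp/wrist.npz')); w=cloud(f); z=w[...,2]
m=(np.linalg.norm(w[...,:2]-[.596,-.183],axis=-1)<.09)&(abs(z-.0728)<.005)
P=(w[m][:,:2]*1000).astype(np.float32); print('pan',cv2.minEnclosingCircle(P),P.mean(0),np.median(z[m]),len(P))
W=w[238:345,280:360].reshape(-1,3); W=W[(W[:,2]>.14)&(np.linalg.norm(W[:,:2]-[.556,-.059],axis=1)<.03)]
h,e=np.histogram(W[:,2],bins=np.arange(.14,.215,.004)); print(list(zip(e.round(3),h)))
for lo,hi in((.15,.160),(.160,.17),(.17,.18),(.18,.187),(.200,.215)):
    q=W[(W[:,2]>=lo)&(W[:,2]<hi)]
    if len(q)>5: print(lo,q[:,:2].mean(0).round(4),np.ptp(q[:,:2],axis=0).round(3), 'fwd max',((q[:,:2]-[.556,-.059])@X[:2]).max().round(4),len(q))
E
```

```text
pan ((597.7393798828125, -184.52310180664062), 60.32466125488281) [ 600.1443  -184.03368] 0.07246294563025465 27892
[(np.float64(0.14), np.int64(0)), (np.float64(0.144), np.int64(0)), (np.float64(0.148), np.int64(42)), (np.float64(0.152), np.int64(158)), (np.float64(0.156), np.int64(166)), (np.float64(0.16), np.int64(183)), (np.float64(0.164), np.int64(190)), (np.float64(0.168), np.int64(197)), (np.float64(0.172), np.int64(217)), (np.float64(0.176), np.int64(231)), (np.float64(0.18), np.int64(241)), (np.float64(0.184), np.int64(1579)), (np.float64(0.188), np.int64(117)), (np.float64(0.192), np.int64(140)), (np.float64(0.196), np.int64(324)), (np.float64(0.2), np.int64(421)), (np.float64(0.204), np.int64(588)), (np.float64(0.208), np.int64(1516))]
0.15 [ 0.5688 -0.0634] [0.021 0.03 ] fwd max 0.0171 366
0.16 [ 0.5689 -0.0634] [0.021 0.03 ] fwd max 0.017 470
0.17 [ 0.569  -0.0635] [0.019 0.03 ] fwd max 0.0173 548
0.18 [ 0.5665 -0.0623] [0.021 0.029] fwd max 0.017 1252
0.2 [ 0.5606 -0.0612] [0.027 0.03 ] fwd max 0.0119 2624
```

The weight hangs upright. Pan centre is (0.597,-0.184), z 0.0725, so touchdown comes at TCP z of about 0.134.

Request:
jog_arm(
  targets=[
    {"dx":15,"dy":21,"dz":0,"rx":0,"ry":0,"rz":0,"gripper":0.9},
    {"dx":35,"dy":48,"dz":0,"rx":0,"ry":0,"rz":0,"gripper":0.9},
    {"dx":53,"dy":73,"dz":0,"rx":0,"ry":0,"rz":0,"gripper":0.9},
    {"dx":68,"dy":94,"dz":10,"rx":0,"ry":0,"rz":0,"gripper":0.9},
    {"dx":76,"dy":104,"dz":25,"rx":0,"ry":0,"rz":0,"gripper":0.9},
    {"dx":76,"dy":104,"dz":40,"rx":0,"ry":0,"rz":0,"gripper":0.9},
    {"dx":76,"dy":104,"dz":50,"rx":0,"ry":0,"rz":0,"gripper":0.9},
    {"dx":76,"dy":104,"dz":55,"rx":0,"ry":0,"rz":0,"gripper":0.9},
  ],
  force=25,
)

```text
t: 10.3
eef_pos: [0.5952, -0.1797, 0.154]
ee_rot: [3.141, 0.004, -0.315]
force: [0.2, -0.1, -2.4]
width: 0.019
gripper_force: 25.0
```

Request:
jog_arm(
  targets=[
    {"dx":0,"dy":0,"dz":0,"rx":0,"ry":0,"rz":0,"gripper":0.9},
    {"dx":0,"dy":0,"dz":0,"rx":0,"ry":0,"rz":0,"gripper":0.9},
    {"dx":0,"dy":0,"dz":3,"rx":0,"ry":0,"rz":0,"gripper":0.9},
    {"dx":0,"dy":0,"dz":6,"rx":0,"ry":0,"rz":0,"gripper":0.9},
    {"dx":0,"dy":0,"dz":9,"rx":0,"ry":0,"rz":0,"gripper":0.9},
    {"dx":0,"dy":0,"dz":12,"rx":0,"ry":0,"rz":0,"gripper":0.9},
    {"dx":0,"dy":0,"dz":15,"rx":0,"ry":0,"rz":0,"gripper":0.9},
    {"dx":0,"dy":0,"dz":15,"rx":0,"ry":0,"rz":0,"gripper":0.9},
  ],
  force=25,
)

```text
t: 10.97
eef_pos: [0.5964, -0.1797, 0.1408]
ee_rot: [3.141, 0.001, -0.314]
force: [-0.7, 0.8, -2.2]
width: 0.0189
gripper_force: 25.0
```

```bash
python3 - <<'E'
from h import *
s=arm.get_state();print(s['eef_pos'],s['width'],s['gripper_force'],s['force'])
go([((.597,-.184,.134),-.31)])
E
```

```text
[ 0.59636553 -0.17969757  0.14083765] 0.018907204821890313 24.999705255031586 [-0.67089237  0.78329472 -2.15099791]
[1.9 3.9 6.8] [ 0.     0.001 -0.004]
```

Request:
jog_arm(
  targets=[
    {"dx":2,"dy":4,"dz":2,"rx":0,"ry":0,"rz":0,"gripper":0.9},
    {"dx":2,"dy":4,"dz":3,"rx":0,"ry":0,"rz":0,"gripper":0.9},
    {"dx":2,"dy":4,"dz":4,"rx":0,"ry":0,"rz":0,"gripper":0.9},
    {"dx":2,"dy":4,"dz":5,"rx":0,"ry":0,"rz":0,"gripper":0.9},
    {"dx":2,"dy":4,"dz":6,"rx":0,"ry":0,"rz":0,"gripper":0.9},
    {"dx":2,"dy":4,"dz":6,"rx":0,"ry":0,"rz":0,"gripper":0.9},
    {"dx":2,"dy":4,"dz":6,"rx":0,"ry":0,"rz":0,"gripper":0.9},
    {"dx":2,"dy":4,"dz":6,"rx":0,"ry":0,"rz":0,"gripper":0.9},
  ],
  force=25,
)

```text
t: 11.63
eef_pos: [0.5975, -0.1842, 0.1356]
ee_rot: [-3.142, -0.0, -0.314]
force: [-0.8, -0.2, -2.9]
width: 0.0194
gripper_force: 25.0
```

Request:
jog_arm(
  targets=[
    {"dx":0,"dy":0,"dz":0.5,"rx":0,"ry":0,"rz":0,"gripper":0.9},
    {"dx":0,"dy":0,"dz":1,"rx":0,"ry":0,"rz":0,"gripper":0.9},
    {"dx":0,"dy":0,"dz":1.5,"rx":0,"ry":0,"rz":0,"gripper":0.9},
    {"dx":0,"dy":0,"dz":1.5,"rx":0,"ry":0,"rz":0,"gripper":0.9},
    {"dx":0,"dy":0,"dz":1.5,"rx":0,"ry":0,"rz":0,"gripper":0.9},
    {"dx":0,"dy":0,"dz":1.5,"rx":0,"ry":0,"rz":0,"gripper":0.9},
    {"dx":0,"dy":0,"dz":1.5,"rx":0,"ry":0,"rz":0,"gripper":0.9},
    {"dx":0,"dy":0,"dz":1.5,"rx":0,"ry":0,"rz":0,"gripper":0.9},
  ],
  force=25,
)

```text
t: 12.3
eef_pos: [0.5975, -0.1842, 0.1341]
ee_rot: [-3.142, -0.0, -0.314]
force: [0.0, -0.1, -1.7]
width: 0.0193
gripper_force: 25.0
```

Force is starting to unload. Half-millimetre steps more.

Request:
jog_arm(
  targets=[
    {"dx":0,"dy":0,"dz":0.5,"rx":0,"ry":0,"rz":0,"gripper":0.9},
    {"dx":0,"dy":0,"dz":0.5,"rx":0,"ry":0,"rz":0,"gripper":0.9},
    {"dx":0,"dy":0,"dz":1,"rx":0,"ry":0,"rz":0,"gripper":0.9},
    {"dx":0,"dy":0,"dz":1,"rx":0,"ry":0,"rz":0,"gripper":0.9},
    {"dx":0,"dy":0,"dz":1,"rx":0,"ry":0,"rz":0,"gripper":0.9},
    {"dx":0,"dy":0,"dz":1,"rx":0,"ry":0,"rz":0,"gripper":0.9},
    {"dx":0,"dy":0,"dz":1,"rx":0,"ry":0,"rz":0,"gripper":0.9},
    {"dx":0,"dy":0,"dz":1,"rx":0,"ry":0,"rz":0,"gripper":0.9},
  ],
  force=25,
)

```text
t: 12.97
eef_pos: [0.5978, -0.1843, 0.1341]
ee_rot: [3.142, -0.001, -0.313]
force: [-1.8, 1.3, 6.3]
width: 0.0191
gripper_force: 25.0
```

The weight is on the pan: the force is now +6.3 N upward. I release it, then rise.

Request:
jog_arm(
  targets=[
    {"dx":0,"dy":0,"dz":-0.5,"rx":0,"ry":0,"rz":0,"gripper":0.9},
    {"dx":0,"dy":0,"dz":-0.5,"rx":0,"ry":0,"rz":0,"gripper":0.7},
    {"dx":0,"dy":0,"dz":-0.5,"rx":0,"ry":0,"rz":0,"gripper":0.6},
    {"dx":0,"dy":0,"dz":-0.5,"rx":0,"ry":0,"rz":0,"gripper":0.5},
    {"dx":0,"dy":0,"dz":-0.5,"rx":0,"ry":0,"rz":0,"gripper":0.4},
    {"dx":0,"dy":0,"dz":-0.5,"rx":0,"ry":0,"rz":0,"gripper":0.4},
    {"dx":0,"dy":0,"dz":-0.5,"rx":0,"ry":0,"rz":0,"gripper":0.4},
    {"dx":0,"dy":0,"dz":-0.5,"rx":0,"ry":0,"rz":0,"gripper":0.4},
  ],
)

```text
t: 13.63
eef_pos: [0.5974, -0.1842, 0.1335]
ee_rot: [3.142, 0.0, -0.314]
force: [0.1, 0.6, 0.0]
width: 0.052
gripper_force: 0.0
```

Request:
jog_arm(
  targets=[
    {"dx":0,"dy":0,"dz":-10,"rx":0,"ry":0,"rz":0,"gripper":0.4},
    {"dx":0,"dy":0,"dz":-30,"rx":0,"ry":0,"rz":0,"gripper":0.4},
    {"dx":0,"dy":0,"dz":-60,"rx":0,"ry":0,"rz":0,"gripper":0.4},
    {"dx":0,"dy":0,"dz":-80,"rx":0,"ry":0,"rz":0,"gripper":0.4},
    {"dx":-40,"dy":0,"dz":-90,"rx":0,"ry":0,"rz":0,"gripper":0.4},
    {"dx":-80,"dy":0,"dz":-90,"rx":0,"ry":0,"rz":0,"gripper":0.4},
    {"dx":-100,"dy":0,"dz":-90,"rx":0,"ry":0,"rz":0,"gripper":0.4},
    {"dx":-100,"dy":0,"dz":-90,"rx":0,"ry":0,"rz":0,"gripper":0.4},
  ],
)

```text
t: 14.3
eef_pos: [0.4988, -0.1526, 0.2253]
ee_rot: [-3.14, -0.001, -0.314]
force: [-1.8, -0.3, -0.4]
width: 0.0527
gripper_force: 0.0
```

```bash
python3 - <<'E'
from h import *
s=arm.get_state();print(s['eef_pos'],s['force'],s['qd'].round(3))
f=grab('scene'); save(f,'end.png'); f=grab('wrist')
w=cloud(f);z=w[...,2];d=np.linalg.norm(w[...,:2]-[.597,-.184],axis=-1)<.06
for lo,hi in((.126,.138),(.108,.113)):
    m=d&(z>lo)&(z<hi); print(w[m].mean(0).round(4) if m.any() else None,m.sum(),np.median(z[m]))
E
```

```text
[ 0.49884499 -0.15257422  0.2252608 ] [-1.79426025 -0.28940233 -0.43813363] [-0.014  0.061  0.079  0.022  0.007  0.025]
[ 0.5972 -0.1845  0.1322] 1201 0.13226409305117937
[ 0.5964 -0.1842  0.1103] 1684 0.11031369141785224
```

View pics/end.png

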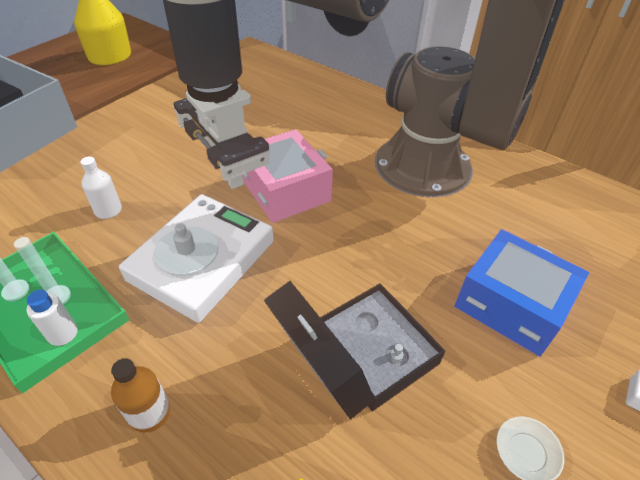

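The weight stands upright mid-pan at (184,240), the lid is wide open at (325,345), and the gripper is clear of everything.

```bash
python3 -c "
from station import arm
print(arm.job_done())"
```

```text
the job is handed in; nothing more can be done
None
```

I handed the job in at about 14 s of robot time: the lid stands open by itself, the large weight is upright within about 2 mm of the pan's centre, and the gripper is clear; no verdict came back.

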